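# Kick the drilled bush out of the jig and box the set

## Task

The last brass bush is drilled but still sits under the drill plate of the jig: swing the jig's red-handled sprung lever all the way to its stop so that it pushes the bush out into the open, then let go so that the lever springs back home. Put that bush and the two loose ones standing on the bench into the three empty cells of the wooden divided box, one per cell, standing upright on the cell floor, set down gently without dropping them from a height or ramming the dividers. Leave the bush already in the box in its cell, do not push the box away, and do not disturb the pot, brush, oil bottle and caliper.

Things in the scene. Friction and masses are not known exactly. Their poses are not given: they have to be found in the camera images.
- jig: drill jig screwed to the bench (fixed), steel base 232 x 100 x 10 mm (jig x -80..152, y -39..61 mm), green slide and bridge. Origin at bench level below the drill bushing; z up, -x points along its channel to the open exit end, roughly to the robot's left. The bridge spans x -16..16, y -30..30 mm, top z 58 mm (drill bushing 63 mm); its plunger, behind the bush, is driven by the lever.
- kick_lever (a joint): angle of the kick-out lever, rad: 0 at rest (home), 0.98 at its stop. Flat steel lever (bar at z 33 to 40 mm) swinging level on a vertical pivot, clockwise from above as the value grows, the handle moving to jig -x. A spring returns it in under a second when let go; it takes about 3 N at the handle at home, 6 N at the stop.
- lever_grip (a point): on the axis of the lever's upright round red handle, 18 mm diameter, from z = 44 to 82 mm above the bench; the point is at z = 68 mm. It moves on a circle of 140 mm radius about lever_pivot; in the jig's axes from (+157, -79) mm at home to (+25, -79) mm at the stop.
- lever_pivot (a point): on the vertical pivot axis of the lever, at z = 68 mm (fixed in the jig at x +91, y +45 mm).
- jig_exit (a point): on the channel floor (z = 10 mm) at jig x = -48, y = 0 mm, in the open: a full swing pushes the bush 47 to 49 mm along the channel to here and it stays standing when the plunger goes back. Guide rails beside the channel are 31 mm apart, tops at z = 20 mm; a low catch lip (top z = 16 mm) crosses the end at jig x = -74 mm.
- bush_a: flanged brass bush, a turned part standing upright: round foot flange 28 mm diameter and 5 mm thick, above it a plain round body 20 mm diameter, 36 mm tall in all, about 100 g, with a small dark bore in its top. Origin: centre of its underside, z up along its axis. This one starts under the bridge of the jig, its underside on the channel floor.
- bush_b: flanged brass bush, a turned part standing upright: round foot flange 28 mm diameter and 5 mm thick, above it a plain round body 20 mm diameter, 36 mm tall in all, about 100 g, with a small dark bore in its top. Origin: centre of its underside, z up along its axis. This one starts on the bench.
- bush_c: flanged brass bush, a turned part standing upright: round foot flange 28 mm diameter and 5 mm thick, above it a plain round body 20 mm diameter, 36 mm tall in all, about 100 g, with a small dark bore in its top. Origin: centre of its underside, z up along its axis. This one starts on the bench.
- bush_d: flanged brass bush, a turned part standing upright: round foot flange 28 mm diameter and 5 mm thick, above it a plain round body 20 mm diameter, 36 mm tall in all, about 100 g, with a small dark bore in its top. Origin: centre of its underside, z up along its axis. This one already stands in cell2 of the box and stays there.
- parts_tray: wooden divided box, open on top, loose, 0.7 kg, 166 x 46 x 22 mm, four square cells in one row along its x. Origin: centre of underside, heights from there. Cells 36 x 36 mm inside (4 mm clear round a flange), 40 mm centre to centre; dividers 4 mm, outer walls 5 mm thick, all tops at z = 22 mm; cell floors at z = 4 mm. On the 4 mm thick brown mat, any yaw.
- cell1 (a point): centre of the floor of cell 1, the end cell at box x = -60 mm; empty at the start.
- cell2 (a point): centre of the floor of cell 2 at box x = -20 mm; holds bush_d.
- cell3 (a point): centre of the floor of cell 3 at box x = +20 mm; empty at the start.
- cell4 (a point): centre of the floor of cell 4, the end cell at box x = +60 mm; empty at the start.
- pot: closed black screw-top pot, 41 mm diameter, 44 mm tall, standing on the bench among the loose bushes; origin: centre of its underside. Bystander.
- swarf_brush: blue-handled brush, 154 x 16 x 11 mm, lying on the bench at the right of the jig; origin near its middle on the underside. Bystander.
- oil_bottle: yellow oil bottle with a red nozzle, 40 mm diameter, 114 mm tall; origin: centre of its underside. Bystander.
- caliper: dial caliper, 225 x 40 x 18 mm, lying on the mat beyond the box; origin near its middle on the underside. Bystander.

How it is judged:
On the way, in this order (a step that is already met when the one before it is completed fails the run):
1. the lever is swung to its stop (beyond 0.90 rad) and has pushed the bush out from under the drill plate (at least 38 mm) (value of joint kick_lever above 0.9 rad and x of bush_a in the frame of jig below -0.038 m), for 0.05 s.
2. the lever has sprung back home (below 0.06 rad) (value of joint kick_lever below 0.06 rad), for 0.1 s.
At the end, for the whole second after the job is handed in: bush_a, bush_b and bush_c stand upright (0.12 rad) and still on the floors of cell1, cell3 and cell4 (within 7 mm of centre, at most 4 mm up), one in each, any order; bush_d likewise in cell2; lever home (below 0.06 rad); box within 30 mm of its start (((horizontal distance between bush_a and cell1 below 0.007 m and z of bush_a in the frame of cell1 below 0.004 m and angle between bush_a's own z axis and vertical below 0.12 rad) or (horizontal distance between bush_a and cell3 below 0.007 m and z of bush_a in the frame of cell3 below 0.004 m and angle between bush_a's own z axis and vertical below 0.12 rad) or (horizontal distance between bush_a and cell4 below 0.007 m and z of bush_a in the frame of cell4 below 0.004 m and angle between bush_a's own z axis and vertical below 0.12 rad)) and ((horizontal distance between bush_b and cell1 below 0.007 m and z of bush_b in the frame of cell1 below 0.004 m and angle between bush_b's own z axis and vertical below 0.12 rad) or (horizontal distance between bush_b and cell3 below 0.007 m and z of bush_b in the frame of cell3 below 0.004 m and angle between bush_b's own z axis and vertical below 0.12 rad) or (horizontal distance between bush_b and cell4 below 0.007 m and z of bush_b in the frame of cell4 below 0.004 m and angle between bush_b's own z axis and vertical below 0.12 rad)) and ((horizontal distance between bush_c and cell1 below 0.007 m and z of bush_c in the frame of cell1 below 0.004 m and angle between bush_c's own z axis and vertical below 0.12 rad) or (horizontal distance between bush_c and cell3 below 0.007 m and z of bush_c in the frame of cell3 below 0.004 m and angle between bush_c's own z axis and vertical below 0.12 rad) or (horizontal distance between bush_c and cell4 below 0.007 m and z of bush_c in the frame of cell4 below 0.004 m and angle between bush_c's own z axis and vertical below 0.12 rad)) and ((horizontal distance between bush_a and cell1 below 0.007 m and z of bush_a in the frame of cell1 below 0.004 m and angle between bush_a's own z axis and vertical below 0.12 rad) or (horizontal distance between bush_b and cell1 below 0.007 m and z of bush_b in the frame of cell1 below 0.004 m and angle between bush_b's own z axis and vertical below 0.12 rad) or (horizontal distance between bush_c and cell1 below 0.007 m and z of bush_c in the frame of cell1 below 0.004 m and angle between bush_c's own z axis and vertical below 0.12 rad)) and ((horizontal distance between bush_a and cell3 below 0.007 m and z of bush_a in the frame of cell3 below 0.004 m and angle between bush_a's own z axis and vertical below 0.12 rad) or (horizontal distance between bush_b and cell3 below 0.007 m and z of bush_b in the frame of cell3 below 0.004 m and angle between bush_b's own z axis and vertical below 0.12 rad) or (horizontal distance between bush_c and cell3 below 0.007 m and z of bush_c in the frame of cell3 below 0.004 m and angle between bush_c's own z axis and vertical below 0.12 rad)) and ((horizontal distance between bush_a and cell4 below 0.007 m and z of bush_a in the frame of cell4 below 0.004 m and angle between bush_a's own z axis and vertical below 0.12 rad) or (horizontal distance between bush_b and cell4 below 0.007 m and z of bush_b in the frame of cell4 below 0.004 m and angle between bush_b's own z axis and vertical below 0.12 rad) or (horizontal distance between bush_c and cell4 below 0.007 m and z of bush_c in the frame of cell4 below 0.004 m and angle between bush_c's own z axis and vertical below 0.12 rad)) and horizontal distance between bush_d and cell2 below 0.007 m and z of bush_d in the frame of cell2 below 0.004 m and angle between bush_d's own z axis and vertical below 0.12 rad and value of joint kick_lever below 0.06 rad and distance of parts_tray from where it was at the start of the episode below 0.03 m and linear speed of each of bush_a, bush_b, bush_c below 0.02 m/s); the robot touches nothing.
It fails at once if the black pot is moved by more than 20 mm (distance of pot from where it was at the start of the episode above 0.02 m).
It fails at once if the blue brush is moved by more than 20 mm (distance of swarf_brush from where it was at the start of the episode above 0.02 m).
It fails at once if the oil bottle is moved by more than 20 mm (distance of oil_bottle from where it was at the start of the episode above 0.02 m).
It fails at once if the dial caliper is moved by more than 20 mm (distance of caliper from where it was at the start of the episode above 0.02 m).
It fails at once if a bush is dropped from a height or rammed into the box (more than 30 N between them) (contact force between any of bush_a, bush_b, bush_c and parts_tray above 30 N).
It also fails if it takes over 72 s, if anything falls off the work surface, if the arm or the gripper's body presses on something with over 40 N, if the wrist force passes 120 N, or if a joint passes its speed limit or range.

## Robot

A 6-joint arm with a two-finger parallel gripper is mounted at the origin on a cart in front of the work surface, level with it; the furniture and walls round the work are solid. World frame = base frame: x ahead of the robot, y to its left, z up, the work surface at z = 0. Lengths are in m, angles in rad, forces in N, time in s.
With the tool pointing down it reaches from about 0.375 to 0.9 m from the base axis. Payload 3.1 kg.
Tool frame: the origin (TCP) lies at the very end of the fingers, on their centre line; the grasp point (between the pads) lies 19 mm behind it; z points along the fingers, y is the line along which they close (so a half turn about z gives the same grasp; the last joint's range is limited). The gripper opens to 87 mm and grips with 3 to 60 N. Pads are 19 mm wide; open, the fingers measure 117 mm over their backs; the gripper's body (75 mm by 190 mm) begins 51 mm behind the grasp point.
Start: joints at [-1.474, 0.527, 1.433, -0, 1.181, -0.178], TCP at [0.17, -0.602, 0.223] pointing down, gripper open.
Joint ranges: [-3.08, 3.08], [-0.75, 2.2], [0.22, 2.44], [-1.43, 4.57], [0, 2.65], [-2.85, 2.85]. Speed limits (rad/s): [2.79, 2.79, 3.14, 3.14, 3.14, 3.14].

## Interface

Orientations are given as a unit quaternion [x, y, z, w].
In Python, from workcell import robot, cams, finish_job gives the robot as it stands (robot), with the cameras (cams) and the job as plain functions.
- The arm moves only by the tool jog_arm, called as a command line: name --argument value ..., lists and objects as JSON in quotes. Schema: {"type":"object","properties":{"plan":{"type":"array","items":{"type":"array","items":{"type":"array","items":{"type":"number"},"minItems":5,"maxItems":5},"minItems":1,"maxItems":10},"minItems":1,"maxItems":1},"grip_force":{"type":"number"},"only":{"type":"string"},"quiet":{"type":"boolean"},"lines":{"type":"string"}},"required":["plan"],"additionalProperties":false}. plan is a list that holds a single list of rows (three levels of brackets), with 1 to 10 rows, each of 5 numbers: the finger opening in m, then dx, dy, dz in m, then a turn about the tool's z in rad; each row shifts and turns the commanded pose from where the row before left it, along the tool's axes as they then stand; what a row does not reach is not made up. A row lasts 1/10 s, in which the tool goes at most 0.05 m and 0.15 rad, less where a joint would pass 70% of its speed; a pose out of reach is approached as far as the arm can. The fingers move at their own pace and stop on an object; grip_force is the grip in N (left out, the last holds). Time passes only in rows, so rows that do not move let the fingers close. The tool returns the time, the measured TCP pose, the force, the opening and the grip force at its end. only (a regular expression) keeps the lines of the reply that match it, lines (a string "A,B") keeps lines A to B, and quiet returns only ok. Input that does not fit is refused with a message, and nothing moves.
- robot.observe(): the state, without advancing time (a new reading comes with each control period).
- cams.capture(name): name is "side" or "top" or "wrist"; returns a dict with "pixels" (400x640x3 uint8, red, green, blue), "fx", "fy", "cx", "cy" (pixels), "R" (3x3) and "t" (3): a world point X has camera coordinates R X + t. Camera axes: x right, y down, z forward; pixel columns grow to the right and rows downward; lengths in m; the calibration is good to about 2 mm. A picture is of the moment at which its call begins. There is no depth.
- finish_job(): hands the job in; it is judged then, once.
The state is a dict: "t": time; "joint_pos": joint angles; "qvel": joint speeds; "effort": joint torques, N m; "tool_pos": TCP position; "tool_rot": TCP orientation; "wrist_force": force on the tool from outside, world axes, zero at the start; "ft_torque": the same for the moment, N m; "grip_width": finger opening in m; "finger_force": force on a finger pad.
Only numpy, scipy, OpenCV 4.12 (cv2) and the standard library are available. Lean on these libraries where they do the work, as an engineer would, in place of code of your own. Each camera call takes 0.05 s, during which the arm holds its last target. There are 200 camera calls.

## Working session

There is one attempt and no reset: what is moved stays moved. The work goes in short steps, Python scripts to look and compute and a tool call to move; the robot and the scene stay as the last step left them, time stands still between calls to the robot, and variables do not carry over. Pictures are saved under pics/ and viewed, at most 11 in all, crops included, and the job is handed in when it is done.

```bash
ls; mkdir -p pics; cat > h.py <<'E'
import numpy as np, cv2
from workcell import robot, cams, finish_job
def cap(n,save=None):
    c=cams.capture(n); c['pixels']=np.asarray(c['pixels'])
    if save: cv2.imwrite('pics/'+save+'.png',c['pixels'][:,:,::-1])
    np.save('/tmp/'+n+'.npy',c,allow_pickle=True); return c
def load(n): return np.load('/tmp/'+n+'.npy',allow_pickle=True).item()
def ray(c,u,v,z):
    R=np.array(c['R']);t=np.array(c['t']); o=-R.T@t
    d=R.T@np.array([(u-c['cx'])/c['fx'],(v-c['cy'])/c['fy'],1]); return o+d*(z-o[2])/d[2]
def proj(c,X):
    p=np.array(c['R'])@np.array(X)+np.array(c['t']); return np.array([c['fx']*p[0]/p[2]+c['cx'],c['fy']*p[1]/p[2]+c['cy']])
E
python3 - <<'E'
from h import *
for n in('top','side'):
    c=cap(n,n+'0'); R=np.array(c['R']); print(n,c['fx'],-R.T@np.array(c['t']),R.round(2).tolist())
print(robot.observe())
E
```

```text
pics
workcell.py
top 412.20541311622793 [ 0.5022379  -0.06565247  1.26134174] [[0.01, -1.0, -0.01], [-1.0, -0.01, -0.08], [0.08, 0.01, -1.0]]
side 366.48793824377395 [0.12323751 0.62415441 0.66697682] [[-0.82, -0.58, 0.02], [-0.35, 0.46, -0.81], [0.46, -0.67, -0.58]]
{'t': 0.1, 'joint_pos': array([-1.47448369e+00,  5.28351338e-01,  1.43376661e+00,  2.54604690e-05,
        1.18141686e+00, -1.78499190e-01]), 'qvel': array([-0.00050868, -0.0019302 , -0.00308577, -0.00134332, -0.00055893,
       -0.00056125]), 'effort': array([-1.74687893e-04, -4.40984917e+01, -1.77150464e+01,  6.35502138e-02,
        5.33925032e-02, -3.89356865e-05]), 'tool_pos': array([ 0.16957523, -0.60087207,  0.22168534]), 'tool_rot': array([ 9.90574847e-01,  1.36969079e-01,  5.16561605e-05, -9.69773096e-04]), 'wrist_force': array([ 0.3438706 ,  0.86351023, -0.72493688]), 'ft_torque': array([ 0.03570966, -0.00186342,  0.00075141]), 'finger_force': 0.0, 'grip_width': 0.08699510525707409}
```

View pics/top0.png

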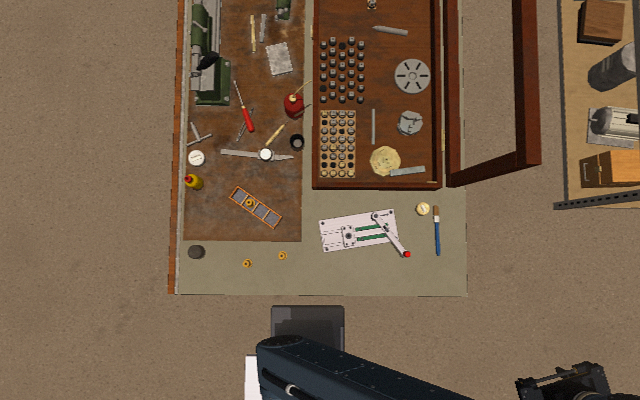

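View pics/side0.png

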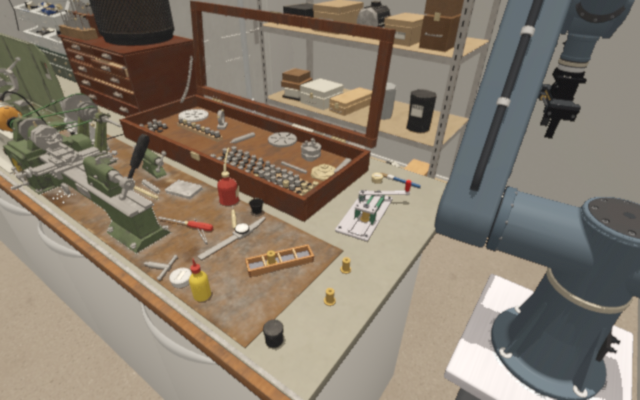

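The top view shows the handle at about (407,254), the jig plate from (320,220) to (398,250), the box at about (255,207), and loose bushes at about (247,263) and (282,255). The pot is at (196,252) and the brush at (437,230). In the side view the bushes are at (330,297) and (346,265).

```bash
cat > m.py <<'E'
from h import *
c=load('top'); s=load('side')
def blob(c,lo,hi,box,k=0):
    h=cv2.cvtColor(c['pixels'],cv2.COLOR_RGB2HSV); m=cv2.inRange(h,np.array(lo),np.array(hi))
    q=np.zeros_like(m); x0,y0,x1,y1=box; q[y0:y1,x0:x1]=m[y0:y1,x0:x1]
    n,l,st,ce=cv2.connectedComponentsWithStats(q); 
    i=1+np.argmax(st[1:,4]); return ce[i],st[i],(l==i)
def tri(p,q):
    # least squares of two rays
    A=[];b=[]
    for cc,(u,v) in((c,p),(s,q)):
        R=np.array(cc['R']);t=np.array(cc['t'])
        for k,val in((0,(u-cc['cx'])/cc['fx']),(1,(v-cc['cy'])/cc['fy'])):
            A.append(R[k]-val*R[2]); b.append(val*t[2]-t[k])
    return np.linalg.lstsq(np.array(A),np.array(b),rcond=None)[0]
if __name__=='__main__':
    red=((0,150,90),(8,255,255))
    a,st,_=blob(c,*red,(395,240,420,265)); b,st2,_=blob(s,*red,(395,175,420,200)); print('handle',a,st,b,st2,tri(a,b),ray(c,*a,.082))
    br=((12,120,90),(28,255,255))
    for n,bx,bs in(('b',(237,253,257,273),(320,285,340,308)),('c',(272,245,292,265),(337,254,355,276)),('d',(243,196,256,208),(262,246,279,266))):
        a,st,_=blob(c,*br,bx); b,st2,_=blob(s,*br,bs); print(n,a,st,b,st2,tri(a,b),ray(c,*a,.036 if n!='d' else .044))
    h=cv2.cvtColor(c['pixels'],cv2.COLOR_RGB2HSV)
    m=cv2.inRange(h,(0,0,150),(180,60,255)); q=np.zeros_like(m);q[200:260,310:405]=m[200:260,310:405]
    cn=max(cv2.findContours(q,cv2.RETR_EXTERNAL,cv2.CHAIN_APPROX_NONE)[0],key=cv2.contourArea); r=cv2.minAreaRect(cn);print(r)
    for p in cv2.boxPoints(r): print(p,ray(c,*p,.01))
    t=c['pixels'];cv2.imwrite('pics/crop.png',np.hstack([cv2.resize(t[180:270,220:300],None,fx=5,fy=5,interpolation=2),cv2.resize(t[200:260,310:390],None,fx=5,fy=5,interpolation=2)[:, :] if 0 else cv2.resize(t[190:280,315:383],None,fx=5,fy=5,interpolation=2)])[:,:,::-1])
E
python3 m.py
```

```text
handle [407.4137931  253.72413793] [405 251   6   6  29] [407.675 185.1  ] [406 180   5  11  40] [ 0.45897758 -0.31489011  0.0595513 ] [ 0.45932506 -0.31043324  0.082     ]
b [247.01428571 262.8       ] [242 258  11  10  70] [329.336 297.104] [324 289  11  16 125] [0.42537104 0.15784195 0.01112125] [0.42692062 0.15340662 0.036     ]
c [282.02985075 254.98507463] [278 251   9   9  67] [345.44 265.68] [341 258   9  15 100] [0.44968964 0.05257336 0.01161723] [0.45075482 0.05028949 0.036     ]
d [249.63736264 201.53846154] [243 196  13  12  91] [270.82035928 257.65868263] [262 250  17  16 167] [0.60912721 0.15125421 0.02387816] [0.60788707 0.14809328 0.044     ]
((361.0499267578125, 236.31201171875), (45.896240234375, 80.81214904785156), 80.90972137451172)
[317.52576 220.03587] [ 0.55609047 -0.05349696  0.01      ]
[397.32294 207.26833] [ 0.59691323 -0.29581958  0.01      ]
[404.5741  252.58815] [ 0.46003776 -0.31685068  0.01      ]
[324.77692 265.3557 ] [ 0.41973081 -0.07652358  0.01      ]
```

View pics/crop.png

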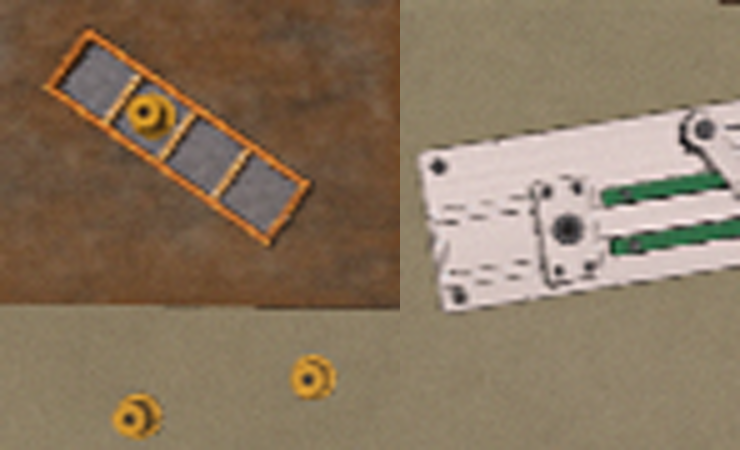

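The crop shows bores of the loose bushes at (245.6,263.6) and (281.6,255.8). The box rim corners are clear, with bush d in the second cell from the left end. The drill bushing is at (348.6,235.8) and the left jig corners at (318.6,220.6) and (323.4,252.4).

```bash
cat > f.py <<'E'
from m import *
def fit(P,Q):
    P=np.array(P);Q=np.array(Q);p=P.mean(0);q=Q.mean(0)
    H=(P-p).T@(Q-q); a=np.arctan2(H[0,1]-H[1,0],H[0,0]+H[1,1]); R=np.array([[np.cos(a),-np.sin(a)],[np.sin(a),np.cos(a)]])
    return a,R,q-R@p,((P-p)@R.T-(Q-q))
if __name__=='__main__':
    J=[((0,0),(348.6,235.8),.063),((157,-79),(407.4,253.7),.078),((91,45),(375.6,215.6),.046),((-80,61),(318.6,220.6),.01),((-80,-39),(323.4,252.4),.01)]
    a,R,t,e=fit([np.array(j[0])/1000 for j in J],[ray(c,*j[1],j[2])[:2] for j in J]); print('jig',a,t,(e*1000).round(1).tolist())
    for n,p in(('handle',(157,-79)),('stop',(25,-79)),('exit',(-48,0)),('pivot',(91,45))): print(n,R@(np.array(p)/1000)+t)
    for n,p in(('b',(245.6,263.6)),('c',(281.6,255.8))): print(n,ray(c,*p,.036))
    print('d',ray(c,220+145/5,180+110/5,.044))
    C=[(88,32),(312,183),(270,245),(45,88)];B=[(-83,23),(83,23),(83,-23),(-83,-23)]
    a,R,t,e=fit(np.array(B)/1000,[ray(c,220+x/5,180+y/5,.026)[:2] for x,y in C]);print('box',a,t,(e*1000).round(1).tolist())
    for x in(-60,-20,20,60): print(x,R@(x/1000,0)+t)
    o=robot.observe(); from scipy.spatial.transform import Rotation as Ro; print(Ro.from_quat(o['tool_rot']).as_matrix().round(3))
    p,_,_=blob(c,(0,0,0),(180,255,75),(185,243,207,262)); print('pot',ray(c,*p,.044))
E
python3 f.py
```

```text
jig -1.3974284789456508 [ 0.50933031 -0.14417171] [[0.5, 0.3], [-0.7, -1.2], [0.3, -1.0], [1.2, 1.9], [-1.4, -0.0]]
handle [ 0.45859718 -0.31244574]
stop [ 0.43582709 -0.1824245 ]
exit [ 0.50105028 -0.09689126]
pivot [ 0.5693533  -0.22604504]
b [0.42453945 0.15753624 0.036     ]
c [0.44834963 0.05152425 0.036     ]
d [0.60649765 0.14995696 0.044     ]
box -2.1622315672492958 [0.59206338 0.13267976] [[2.4, 0.1], [0.0, -0.9], [-0.8, 0.1], [-1.6, 0.6]]
-60 [0.62551657 0.18248824]
-20 [0.60321445 0.14928258]
20 [0.58091232 0.11607693]
60 [0.5586102  0.08287128]
[[ 0.962  0.271 -0.   ]
 [ 0.271 -0.962  0.002]
 [ 0.    -0.002 -1.   ]]
pot [0.46174128 0.29840606 0.044     ]
```

jog_arm --plan '[[[0.06,0.0356,-0.0199,0,0],[0.06,0.0356,-0.0199,0,0],[0.06,0.0356,-0.0199,0,0],[0.06,0.0356,-0.0199,0,0],[0.06,0.0356,-0.0199,0,0],[0.06,0.0356,-0.0199,0,0],[0.06,0.0356,-0.0199,0,0],[0.06,0.0356,-0.0199,0,0],[0.06,0.0356,-0.0199,0,0],[0.06,0.0356,-0.0199,0,0]]]' --grip_force 20

```text
t: 1.1
tool_pos: [0.459, -0.3118, 0.2222]
tool_rot: [0.991, 0.137, -0.0, -0.0]
wrist_force: [0.4, -0.7, -0.4]
grip_width: 0.0602
finger_force: 0.0
```

jog_arm --plan '[[[0.06,0,0,0,-0.14],[0.06,0,0,0,-0.14],[0.06,0,0,0,-0.14],[0.06,0,0,0,-0.14],[0.06,0,0,0,-0.14],[0.06,0,0,0,-0.14],[0.06,0,0,0,-0.14]]]'

```text
t: 1.8
tool_pos: [0.458, -0.3131, 0.2221]
tool_rot: [0.808, 0.589, -0.0, -0.001]
wrist_force: [0.6, -0.5, -0.3]
grip_width: 0.0603
finger_force: 0.0
```

jog_arm --plan '[[[0.06,0,0,0,-0.14],[0.06,0,0,0,-0.14],[0.06,0,0,0,-0.14],[0.06,0,0,0,-0.14],[0.06,0,0,0,-0.14],[0.06,0,0,0,-0.14],[0.06,0,0,0,-0.14],[0.06,0,0,0,0]]]'

```text
t: 2.6
tool_pos: [0.458, -0.3131, 0.2222]
tool_rot: [0.438, 0.899, 0.0, -0.0]
wrist_force: [-0.1, -0.0, 0.2]
grip_width: 0.0602
finger_force: 0.0
```

```bash
cat > d.py <<'E'
import sys
from h import *
from scipy.spatial.transform import Rotation as Ro
o=robot.observe(); R=Ro.from_quat(o['tool_rot']).as_matrix()
print('t',o['t'],'tcp',o['tool_pos'].round(4),'yawy',np.degrees(np.arctan2(R[1,1],R[0,1])).round(1),'F',o['wrist_force'].round(1),'w',round(o['grip_width'],4),'j',o['joint_pos'].round(2))
if len(sys.argv)>3: print('tool delta',(R.T@(np.array(list(map(float,sys.argv[1:4])))-o['tool_pos'])).round(4))
E
python3 d.py .4586 -.3124 .05
python3 - <<'E'
from h import *
cap('wrist','w0')
E
```

```text
t 2.6 tcp [ 0.458  -0.3131  0.2222] yawy 38.0 F [-0.1 -0.   0.2] w 0.0602 j [-0.8   0.43  1.61 -0.    1.1  -1.46]
tool delta [1.000e-04 9.000e-04 1.722e-01]
```

View pics/w0.png

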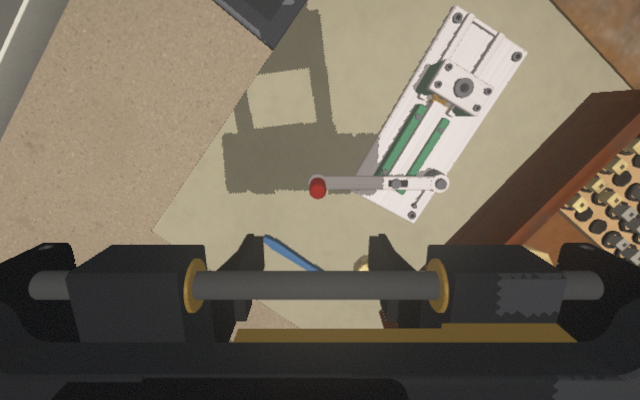

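The wrist view shows the red handle top at (317,187), the pivot at (441,183) and the drill bushing at (463,88). I'll check these against the top view.

```bash
python3 - <<'E'
import m
from f import *
w=load('wrist')
a,st,_=blob(w,(0,150,60),(8,255,255),(300,165,335,210)); print(a,st)
P=[ray(w,a[0],a[1],.07)[:2],ray(w,441,183,.046)[:2],ray(w,463,88,.063)[:2],ray(w,457,16,.01)[:2],ray(w,517,56,.01)[:2]]; print(P)
al,R,t,e=fit(np.array([(157,-79),(91,45),(0,0)])/1000,P[:3]);print(al,t,e*1000)
print('exit',R@(-.048,0)+t,'handle',R@(.157,-.079)+t)
E
```

```text
[317.24590164 188.27868852] [310 178  16  21 244]
[array([ 0.45962769, -0.31129721]), array([ 0.56891449, -0.22554813]), array([ 0.51100028, -0.14520835]), array([ 0.46981281, -0.07999749]), array([ 0.55055265, -0.06695489])]
-1.4014916954407945 [ 0.51042303 -0.14395688] [[-0.62111116 -0.7261717 ]
 [ 1.19836072 -0.52528922]
 [-0.57724956  1.25146091]]
exit [ 0.50233518 -0.09664318] handle [ 0.45900658 -0.31202339]
```

jog_arm --plan '[[[0.06,0.0003,0.0012,0.045,0],[0.06,0,0,0.045,0],[0.06,0,0,0.045,0],[0.06,0,0,0.035,0],[0.06,0,0,0,0],[0,0,0,0,0],[0,0,0,0,0],[0,0,0,0,0],[0,0,0,0,0]]]' --grip_force 20

```text
t: 3.55
tool_pos: [0.4599, -0.3133, 0.0544]
tool_rot: [0.438, 0.899, -0.001, 0.002]
wrist_force: [-0.1, -0.5, -0.1]
grip_width: 0.0357
finger_force: 0.0
```

```bash
python3 d.py .4590 -.3121 .05
```

```text
t 3.55 tcp [ 0.4599 -0.3133  0.0544] yawy 38.0 F [-0.1 -0.5 -0.1] w 0.0357 j [-0.8   0.68  1.74  0.    0.72 -1.46]
tool delta [ 0.0015 -0.      0.0044]
```

jog_arm --plan '[[[0,0,0,0,0],[0,0,0,0,0],[0,0,0,0,0],[0,0,0,0,0],[0,0,0,0,0]]]'

```text
t: 4.05
tool_pos: [0.4594, -0.3124, 0.053]
tool_rot: [0.438, 0.899, 0.0, 0.0]
wrist_force: [1.7, 2.0, 5.7]
grip_width: 0.0173
finger_force: 20.0
```

jog_arm --plan '[[[0,0.014,0.0007,0,0.098],[0,0.014,0.0007,0,0.098],[0,0.014,0.0007,0,0.098],[0,0.014,0.0007,0,0.098],[0,0.014,0.0007,0,0.098],[0,0.014,0.0007,0,0.098],[0,0.014,0.0007,0,0.098],[0,0.014,0.0007,0,0.098],[0,0.014,0.0007,0,0.098],[0,0.012,0.0006,0,0.08]]]'

```text
t: 5.05
tool_pos: [0.437, -0.1841, 0.0531]
tool_rot: [0.805, 0.593, -0.0, 0.003]
wrist_force: [-0.8, -7.1, 2.8]
grip_width: 0.0172
finger_force: 20.0
```

jog_arm --plan '[[[0,0,0,0,0],[0,0,0,0,0]]]'

```text
t: 5.25
tool_pos: [0.4369, -0.1841, 0.053]
tool_rot: [0.803, 0.595, -0.0, 0.003]
wrist_force: [-1.9, -5.6, 3.9]
grip_width: 0.0172
finger_force: 20.0
```

```bash
python3 d.py .4364 -.1824 .05
```

```text
t 5.25 tcp [ 0.4369 -0.1841  0.053 ] yawy -16.9 F [-1.9 -5.6  3.9] w 0.0172 j [-0.63  0.63  1.95 -0.    0.56 -0.34]
tool delta [ 0.0015 -0.001   0.003 ]
```

jog_arm --plan '[[[0,0.003,0.0002,0,0.02],[0,0.0,0.000,0,0],[0,0,0,0,0]]]'

```text
t: 5.55
tool_pos: [0.4376, -0.1821, 0.053]
tool_rot: [0.809, 0.587, -0.0, 0.003]
wrist_force: [-2.9, -7.8, 3.6]
grip_width: 0.0174
finger_force: 20.0
```

```bash
python3 - <<'E'
from h import *
c=cap('side')['pixels'];t=cap('top')['pixels']
cv2.imwrite('pics/l1.png',np.hstack([cv2.resize(c[160:250,320:430],(440,360)),cv2.resize(t[190:280,315:405],(360,360))])[:,:,::-1])
E
```

```text
(no output)
```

View pics/l1.png

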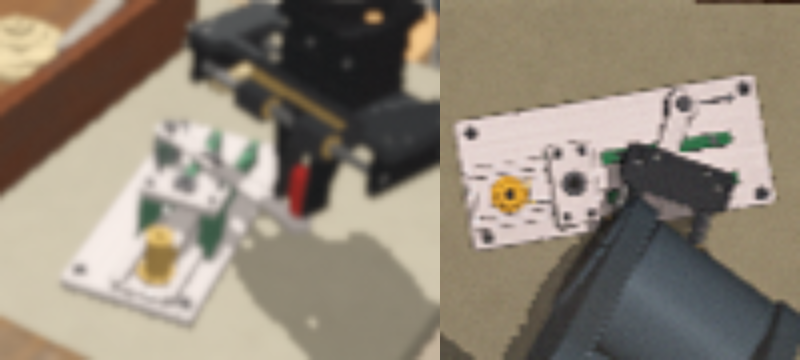

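The bush (right panel, (510,195)) stands in the open beyond the bridge, with the lever at its stop. I'll release it.

jog_arm --plan '[[[0.06,0,0,0,0],[0.06,0,0,0,0],[0.06,0,0,0,0],[0.06,0,0,0,0],[0.06,0,0,0,0],[0.06,0,0,0,0],[0.06,0,0,0,0],[0.06,0,0,0,0],[0.06,0,0,0,0],[0.06,0,0,0,0]]]'

```text
t: 6.65
tool_pos: [0.4364, -0.1788, 0.0526]
tool_rot: [0.81, 0.586, 0.0, 0.0]
wrist_force: [-0.5, 0.8, -0.1]
grip_width: 0.0597
finger_force: 0.0
```

jog_arm --plan '[[[0.06,0,0,-0.04,0],[0.06,0,0,-0.04,0],[0.06,0,0,-0.04,0],[0.06,0,0,0,0]]]'

```text
t: 7.05
tool_pos: [0.4393, -0.1808, 0.1771]
tool_rot: [0.81, 0.586, 0.002, 0.005]
wrist_force: [0.1, -1.0, 0.5]
grip_width: 0.0601
finger_force: 0.0
```

```bash
python3 d.py .5015 -.097 .16
python3 - <<'E'
from f import *
c=cap('top');s=cap('side')
print(ray(c,332.5,238.75,.046))
h,st,_=blob(c,(0,150,90),(8,255,255),(340,215,425,275)); print(h,st)
for k,bx in(('top',(322,225,345,252)),('side',(340,215,375,240))):
    p,st,_=blob(load(k),(12,120,90),(28,255,255),bx); print(k,p,st,ray(load(k),*p,.03))
E
```

```text
t 7.05 tcp [ 0.4393 -0.1808  0.1771] yawy -18.2 F [ 0.1 -1.   0.5] w 0.0601 j [-0.63  0.39  1.86  0.    0.88 -0.31]
tool delta [0.0991 0.0327 0.0171]
[ 0.49988065 -0.0983347   0.046     ]
[407.4137931  253.72413793] [405 251   6   6  29]
top [331.61666667 238.03333333] [328 234   9   9  60] [ 0.50195528 -0.09612215  0.03      ]
side [358.84848485 223.89393939] [355 218   8  12  66] [ 0.49852737 -0.09059358  0.03      ]
```

jog_arm --plan '[[[0.05,0.033,0.0109,0,0],[0.05,0.033,0.0109,0,0],[0.05,0.033,0.0109,0,0],[0.05,0,0,0,-0.122],[0.05,0,0,0,-0.122],[0.05,0,0,0,-0.122],[0.05,0,0,0,-0.122],[0.05,0,0,0,0],[0.05,0,0,0,0]]]'

```text
t: 8.05
tool_pos: [0.4975, -0.0947, 0.1712]
tool_rot: [0.646, 0.764, -0.0, -0.001]
wrist_force: [0.5, 0.9, 0.3]
grip_width: 0.05
finger_force: 0.0
```

```bash
python3 d.py .501 -.097 .034
python3 - <<'E'
from h import *
w=cap('wrist','w1'); print(proj(w,(.501,-.097,.046)))
cv2.imwrite('pics/w1.png',w['pixels'][:,:,::-1])
E
```

```text
t 8.05 tcp [ 0.4975 -0.0947  0.1712] yawy 9.6 F [0.5 0.9 0.3] w 0.05 j [-0.41  0.44  1.78  0.    0.92 -0.58]
tool delta [-0.0031  0.0034  0.1372]
[318.51758481 198.69590507]
```

View pics/w1.png

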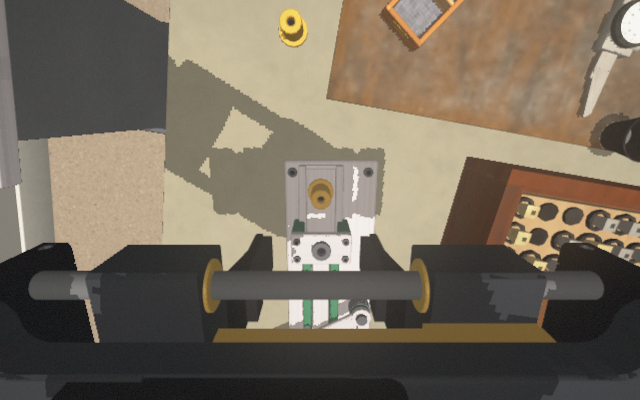

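The wrist view shows bush a's bore at about (321,200) in the channel, bush c at (291,25), and a corner of the box at the top. I'll measure the bore.

```bash
python3 - <<'E'
from h import *
w=load('wrist');g=cv2.cvtColor(w['pixels'],cv2.COLOR_RGB2GRAY)
def bore(u,v,r=5):
    p=g[v-r:v+r+1,u-r:u+r+1].astype(float); wt=np.clip(np.percentile(p,40)-p,0,None); Y,X=np.mgrid[v-r:v+r+1,u-r:u+r+1]
    return (wt*X).sum()/wt.sum(),(wt*Y).sum()/wt.sum()
b=bore(321,200);print(b,ray(w,*b,.046)); print(ray(w,321,200,.046),ray(w,290,18,.036))
E
python3 d.py .5012 -.0982 .034
```

```text
(np.float64(320.43371647509576), np.float64(198.7272030651341)) [ 0.50283192 -0.09672229  0.046     ]
[ 0.50358952 -0.09789043  0.046     ] [0.450417   0.05451707 0.036     ]
t 8.1 tcp [ 0.4977 -0.0948  0.1715] yawy 9.6 F [-1.2 -0.   0.8] w 0.0497 j [-0.41  0.44  1.78  0.    0.92 -0.58]
tool delta [-0.0041  0.0032  0.1375]
```

jog_arm --plan '[[[0.05,-0.003,0.0042,0.04,0],[0.05,0,0,0.04,0],[0.05,0,0,0.03,0],[0.05,0,0,0.02,0],[0.05,0,0,0.0075,0],[0.05,0,0,0,0],[0.05,0,0,0,0]]]'

```text
t: 8.8
tool_pos: [0.5036, -0.0975, 0.0356]
tool_rot: [0.645, 0.764, 0.0, 0.001]
wrist_force: [0.1, -1.1, 0.3]
grip_width: 0.0499
finger_force: 0.0
```

```bash
python3 d.py .5025 -.097 .034
```

```text
t 8.8 tcp [ 0.5036 -0.0975  0.0356] yawy 9.7 F [ 0.1 -1.1  0.3] w 0.0499 j [-0.41  0.69  1.85  0.    0.6  -0.58]
tool delta [ 0.0007 -0.001   0.0016]
```

jog_arm --plan '[[[0,0,0,0,0],[0,0,0,0,0],[0,0,0,0,0],[0,0,0,0,0],[0,0,0,0,0],[0,0,0,0,0],[0,0,0,0,0]]]' --grip_force 20

```text
t: 9.5
tool_pos: [0.5031, -0.0973, 0.0353]
tool_rot: [0.645, 0.765, 0.0, 0.0]
wrist_force: [-0.8, 0.6, 2.9]
grip_width: 0.0188
finger_force: 20.0
```

```bash
python3 d.py
```

```text
t 9.5 tcp [ 0.5031 -0.0973  0.0353] yawy 9.7 F [-0.8  0.6  2.9] w 0.0188 j [-0.41  0.69  1.85 -0.    0.6  -0.58]
```

jog_arm --plan '[[[0,0,0,-0.03,0],[0,0,0,-0.045,0],[0,0,0,-0.045,0],[0,0.042,0.0212,0,0],[0,0.042,0.0212,0,0],[0,0.042,0.0212,0,0],[0,0.042,0.0212,0,0]]]'

```text
t: 10.2
tool_pos: [0.5582, 0.0842, 0.1549]
tool_rot: [0.645, 0.764, -0.0, -0.0]
wrist_force: [0.4, -0.2, -0.6]
grip_width: 0.0191
finger_force: 20.0
```

jog_arm --plan '[[[0,0,0,0,0.127],[0,0,0,0,0.127],[0,0,0,0,0.127],[0,0,0,0,0.127],[0,0,0,0,0.127],[0,0,0,0,0.127],[0,0,0,0,0],[0,0,0,0,0]]]'

```text
t: 11.0
tool_pos: [0.5578, 0.0827, 0.1547]
tool_rot: [0.882, 0.471, -0.0, -0.0]
wrist_force: [0.3, 0.4, -1.0]
grip_width: 0.0191
finger_force: 20.0
```

```bash
python3 d.py .5586 .0829 .06
python3 - <<'E'
from h import *
w=cap('wrist','w2'); print(np.array([proj(w,p) for p in [(.5586,.0829,.026),(.5809,.1161,.026),(.6255,.1825,.026)]]))
E
```

```text
t 11.0 tcp [0.5578 0.0827 0.1547] yawy -33.8 F [ 0.3  0.4 -1. ] w 0.0191 j [-0.05  0.54  1.65  0.    0.95  0.54]
tool delta [0.0007 0.0006 0.0947]
[[316.17225313 194.42925045]
 [316.24538088 153.22205325]
 [316.40996202  60.48123797]]
```

View pics/w2.png

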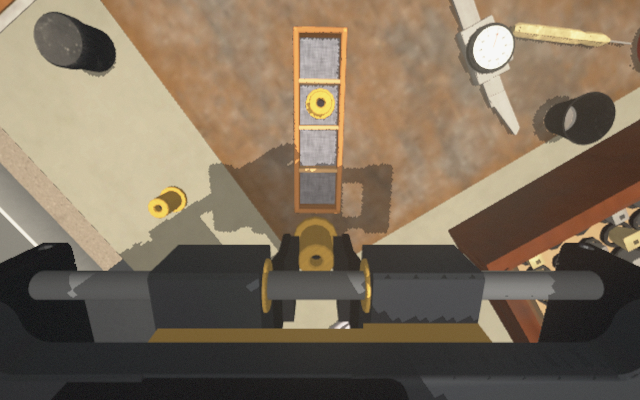

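The box stands upright in the wrist view, with outer rim corners at about (294,28), (347,28), (341,212) and (295,212). Bush d is at (320,103), bush b at (158,208), and the held bush's bore at (316,260).

```bash
cat > bx.py <<'E'
from f import *
def box(w,b,bx=(285,20,360,216),x0=-.083,L=.166):
    m=np.zeros(w['pixels'].shape[:2],np.uint8); h=cv2.cvtColor(w['pixels'],cv2.COLOR_RGB2HSV)
    q=cv2.inRange(h,(8,140,120),(22,255,255)); x,y,X,Y=bx; m[y:Y,x:X]=q[y:Y,x:X]
    # straight edges: rows/cols extents mapped to rim plane
    return m
if __name__=='__main__':
    w=load('wrist'); m=box(w,None)
    for v in list(range(24,34))+list(range(200,216,1)): 
        u=np.where(m[v])[0]; print(v,len(u),u.min() if len(u) else '',u.max() if len(u) else '',end=' | ')
    print()
    for v in range(40,206,12):
        u=np.where(m[v])[0]; print(v,u.min(),u.max(),(1000*ray(w,(u.min()+u.max())/2+.5,v,.026)[:2]).round(1),end=' | ')
    u,v=316,260; print('held',ray(w,u,v,.1654),robot.observe()['tool_pos'])
    # dividers along the inner columns
    print([int(x) for x in m[:,308:316].sum(1)//255])
E
python3 bx.py
```

```text
24 0   | 25 0   | 26 2 305 313 | 27 53 293 345 | 28 54 293 346 | 29 52 293 346 | 30 53 293 347 | 31 54 293 346 | 32 54 293 346 | 33 27 293 346 | 200 9 295 340 | 201 9 295 339 | 202 8 295 339 | 203 9 295 339 | 204 9 295 339 | 205 8 295 339 | 206 8 295 339 | 207 8 295 339 | 208 19 295 339 | 209 42 295 339 | 210 45 295 339 | 211 45 295 339 | 212 24 300 338 | 213 0   | 214 0   | 215 0   | 
40 293 346 [637.  194.1] | 52 293 345 [631.4 186.6] | 64 293 345 [626.2 178.7] | 76 294 345 [621.2 170.3] | 88 294 344 [615.3 162.3] | 100 294 343 [609.3 154.2] | 112 294 343 [603.6 145.6] | 124 294 343 [597.8 136.8] | 136 294 342 [591.4 128.1] | 148 295 342 [585.7 118.7] | 160 295 341 [579.1 109.6] | 172 295 340 [572.4 100.3] | 184 295 340 [565.9  90.6] | 196 295 340 [559.2  80.6] | held [0.55861765 0.08303429 0.1654    ] [0.55790887 0.08264453 0.1547466 ]
[0, 0, 0, 0, 0, 0, 0, 0, 0, 0, 0, 0, 0, 0, 0, 0, 0, 0, 0, 0, 0, 0, 0, 0, 0, 0, 1, 8, 8, 8, 8, 8, 8, 0, 0, 0, 0, 0, 0, 0, 0, 0, 0, 0, 0, 0, 0, 0, 0, 0, 0, 0, 0, 0, 0, 0, 0, 0, 0, 0, 0, 0, 0, 0, 0, 0, 0, 0, 0, 0, 0, 0, 0, 0, 0, 0, 0, 0, 0, 0, 0, 0, 0,
[... 251 characters left out ...]
, 0, 0, 0, 0, 0, 0, 0, 0, 0, 0, 0, 0, 0, 0, 0, 0, 0, 0, 0, 0, 0, 0, 0, 0, 0, 0, 0, 0, 0, 0, 0, 0, 0, 0, 0, 0, 0, 0, 0, 0, 0, 1, 8, 8, 8, 4, 0, 0, 0, 0, 0, 0, 0, 0, 0, 0, 0, 0, 0, 0, 0, 0, 0, 0, 0, 0, 0, 0, 0, 0, 0, 0, 0, 0, 0, 0, 0, 0, 0, 0, 0, 0, 0, 0, 0, 0, 0, 0, 0, 0, 0, 0, 0, 0, 0, 0, 0, 0, 0, 0, 0, 0, 0, 0, 0, 0, 0, 0, 0, 0, 0, 0, 0, 0, 0, 0, 0, 0, 0, 0, 0, 0, 0, 0, 0, 0, 0, 0, 0, 0, 0, 0, 0, 0, 0, 0, 0, 0, 0, 0, 0, 0, 0, 0, 0, 0, 0, 0, 0, 0, 0, 0, 0, 0, 0, 0, 0, 0, 0, 0, 0, 0, 0, 0, 0, 0, 0, 0, 0, 0, 0, 0, 0, 0, 0, 0, 0, 0, 0, 0, 0, 0, 0, 0, 0, 0, 0, 0, 0, 0, 0, 0, 0, 0, 0, 0, 0, 0, 0, 0, 0, 0, 0, 0, 0, 0, 0, 0, 0, 0, 0, 0, 0, 0, 0, 0, 0, 0, 0, 0, 0, 0, 0, 0, 0, 0, 0, 0, 0, 0, 0, 0, 0]
```

```bash
python3 - <<'E'
from f import *
w=load('wrist')
C=[(293,26.8),(347,26.8),(340,212.5),(295,212.5)];B=[(-83,23),(-83,-23),(83,-23),(83,23)]
Q=np.array([ray(w,*p,.026)[:2] for p in C]);print(Q, [np.linalg.norm(Q[i]-Q[(i+1)%4]) for i in range(4)])
for sgn in(1,-1):
    a,R,t,e=fit(np.array(B)*[1,sgn]/1000,Q);print(a,t,(e*1000).round(1).tolist())
    for x in(-60,-20,20,60): print(x,R@(x/1000,0)+t)
print(-np.array(w['R']).T@w['t'],np.array(w['R']).round(3))
print('d bore',ray(w,320,102.5,.044))
E
```

```text
[[0.62361038 0.2151629 ]
 [0.66141129 0.18982661]
 [0.56793207 0.0543646 ]
 [0.53084337 0.07917761]] [np.float64(0.04550643937586286), np.float64(0.1645853014581513), np.float64(0.04462350715088743), np.float64(0.16461384056503664)]
-2.1730750050182683 [0.59594928 0.13463293] [[38.3, -25.2], [-37.4, 26.2], [-38.0, 24.9], [37.0, -26.0]]
-60 [0.62994058 0.18407574]
-20 [0.60727971 0.15111387]
20 [0.58461884 0.11815199]
60 [0.56195798 0.08519012]
-2.1713517804826052 [0.59594928 0.13463293] [[0.3, 0.9], [0.4, 0.3], [0.1, -1.2], [-0.8, -0.0]]
-60 [0.62985533 0.18413424]
-20 [0.60725129 0.15113337]
20 [0.58464726 0.11813249]
60 [0.56204323 0.08513162]
[0.60137717 0.14669847 0.31696859] [[ 0.831 -0.556 -0.002]
 [-0.534 -0.798  0.279]
 [-0.157 -0.231 -0.96 ]]
d bore [0.60844285 0.15157763 0.044     ]
```

jog_arm --plan '[[[0,0.0034,0.0015,0.03,0],[0,0,0,0.03,0],[0,0,0,0.025,0],[0,0,0,0.01,0],[0,0,0,0,0]]]'

```text
t: 11.55
tool_pos: [0.5602, 0.0846, 0.0587]
tool_rot: [0.882, 0.47, -0.001, -0.001]
wrist_force: [1.1, 0.2, -1.0]
grip_width: 0.0187
finger_force: 20.0
```

jog_arm --plan '[[[0,0,0,0.008,0],[0,0,0,0.008,0],[0,0,0,0.004,0],[0,0,0,0,0],[0,0,0,0,0]]]'

```text
t: 12.05
tool_pos: [0.5615, 0.0846, 0.0403]
tool_rot: [0.883, 0.47, 0.0, 0.0]
wrist_force: [0.3, 0.8, -1.4]
grip_width: 0.0191
finger_force: 20.0
```

```bash
python3 d.py .5620 .0851 .0333
```

```text
t 12.05 tcp [0.5615 0.0846 0.0403] yawy -33.9 F [ 0.3  0.8 -1.4] w 0.0191 j [-0.05  0.72  1.71  0.    0.71  0.54]
tool delta [0.0007 0.0001 0.007 ]
```

jog_arm --plan '[[[0,0,0,0.003,0],[0,0,0,0.002,0],[0,0,0,0,0]]]'

```text
t: 12.35
tool_pos: [0.5611, 0.0846, 0.0349]
tool_rot: [0.883, 0.47, -0.0, -0.0]
wrist_force: [0.0, -0.6, -0.7]
grip_width: 0.0189
finger_force: 20.0
```

jog_arm --plan '[[[0,0,0,0.001,0],[0,0,0,0,0]]]'

```text
t: 12.55
tool_pos: [0.5613, 0.0846, 0.034]
tool_rot: [0.883, 0.47, -0.0, -0.0]
wrist_force: [-0.2, -1.3, -1.1]
grip_width: 0.0191
finger_force: 20.0
```

jog_arm --plan '[[[0,0,0,0.001,0],[0,0,0,0,0]]]'

```text
t: 12.75
tool_pos: [0.5614, 0.0847, 0.0333]
tool_rot: [0.883, 0.47, 0.0, 0.0]
wrist_force: [-0.4, 0.8, 1.2]
grip_width: 0.0192
finger_force: 20.0
```

jog_arm --plan '[[[0,0,0,0.0006,0],[0,0,0,0,0]]]'

```text
t: 12.95
tool_pos: [0.5614, 0.0847, 0.0332]
tool_rot: [0.883, 0.47, 0.0, 0.0]
wrist_force: [-0.3, -0.1, 5.2]
grip_width: 0.019
finger_force: 20.0
```

jog_arm --plan '[[[0.045,0,0,0,0],[0.045,0,0,0,0],[0.045,0,0,0,0],[0.045,0,0,0,0],[0.045,0,0,-0.02,0],[0.045,0,0,-0.045,0],[0.045,0,0,-0.045,0],[0.045,0,0,-0.02,0],[0.045,0,0,0,0]]]'

```text
t: 13.85
tool_pos: [0.5639, 0.0846, 0.166]
tool_rot: [0.883, 0.47, 0.003, 0.002]
wrist_force: [0.4, -0.4, 0.1]
grip_width: 0.0447
finger_force: 0.0
```

```bash
python3 d.py .4496 .053 .11
python3 - <<'E'
from h import *
w=cap('wrist'); print(proj(w,(.5620,.0851,.044)),proj(w,(.4496,.053,.036)))
h=cv2.cvtColor(w['pixels'],cv2.COLOR_RGB2HSV);m=cv2.inRange(h,(14,150,60),(30,255,255))
n,l,st,ce=cv2.connectedComponentsWithStats(m)
for i in range(1,n):
    if st[i,4]>150 and st[i,1]<240: print(st[i],ce[i].round(1),ray(w,*ce[i],.036).round(4))
cv2.imwrite('pics/w3.png',w['pixels'][:260,100:540][:,:,::-1])
E
```

```text
t 13.85 tcp [0.5639 0.0846 0.166 ] yawy -33.9 F [ 0.4 -0.4  0.1] w 0.0447 j [-0.05  0.52  1.63  0.    0.98  0.54]
tool delta [-0.0902 -0.0776  0.055 ]
[312.70286079 198.06981163] [241.83070055 277.71633552]
[288  38  51  34 303] [313.9  42.9] [0.6391 0.1971 0.036 ]
[301 179  24  30 348] [312.5 193.8] [0.563 0.087 0.036]
[150 190  36  30 523] [167. 205.] [0.4378 0.1579 0.036 ]
```

View pics/w3.png

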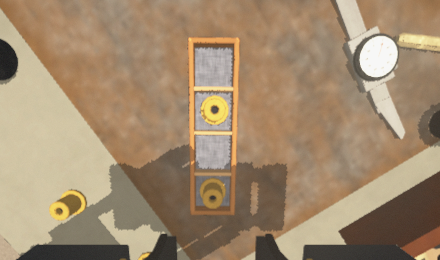

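Bush a stands centred in its end cell at about (312,195), d is undisturbed, and b is at (167,205). Next is bush c.

jog_arm --plan '[[[0.05,-0.03,-0.0258,0,0],[0.05,-0.03,-0.0258,0,0],[0.05,-0.03,-0.0258,0,0],[0.05,0,0,0,0],[0.05,0,0,0,0]]]'

```text
t: 14.4
tool_pos: [0.4454, 0.0531, 0.1613]
tool_rot: [0.883, 0.47, -0.001, -0.001]
wrist_force: [0.3, 0.7, -0.4]
grip_width: 0.0502
finger_force: 0.0
```

```bash
cat > bore.py <<'E'
import sys
from h import *
x,y=map(float,sys.argv[1:3]); w=cap('wrist'); u0=proj(w,(x,y,.036)); 
h=cv2.cvtColor(w['pixels'],cv2.COLOR_RGB2HSV);m=cv2.inRange(h,(12,100,40),(30,255,255)); 
k=np.zeros_like(m);cv2.circle(k,tuple(int(a) for a in u0),26,255,-1); m&=k
cn=max(cv2.findContours(m,cv2.RETR_EXTERNAL,cv2.CHAIN_APPROX_NONE)[0],key=cv2.contourArea)
f=np.zeros_like(m);cv2.drawContours(f,[cn],-1,255,-1); f=cv2.erode(f,np.ones((5,5)))
v=h[:,:,2].astype(float); wt=np.where(f>0,np.clip(np.percentile(v[f>0],12)-v,0,None),0); Y,X=np.mgrid[0:400,0:640]
b=(wt*X).sum()/wt.sum(),(wt*Y).sum()/wt.sum(); print('pred',u0,'bbox',cv2.boundingRect(cn),'bore',b,ray(w,*b,.036))
u,vv=map(int,u0); cv2.imwrite('pics/z.png',cv2.resize(w['pixels'][vv-40:vv+40,u-50:u+50],None,fx=5,fy=5,interpolation=0)[:,:,::-1])
E
python3 bore.py .4496 .053; python3 d.py .4496 .053 .026
```

```text
pred [319.59360706 193.56938033] bbox (308, 173, 26, 31) bore (np.float64(320.79988111749554), np.float64(191.91856548444625)) [0.45147398 0.05371459 0.036     ]
t 14.45 tcp [0.4471 0.053  0.1616] yawy -33.9 F [ 1.3 -0.7 -0.3] w 0.0499 j [-0.13  0.4   1.92  0.    0.83  0.46]
tool delta [0.0014 0.0022 0.1356]
```

View pics/z.png

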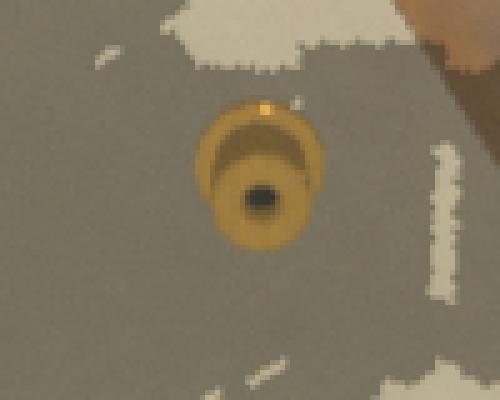

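Bush c's bore is at full-frame (321,192), giving about (0.451, 0.053). I'll descend and grip.

jog_arm --plan '[[[0.05,0.0022,0.0032,0.04,0],[0.05,0,0,0.04,0],[0.05,0,0,0.03,0],[0.05,0,0,0.02,0],[0.05,0,0,0.0055,0],[0.05,0,0,0,0],[0.05,0,0,0,0]]]'

```text
t: 15.15
tool_pos: [0.4518, 0.0532, 0.0273]
tool_rot: [0.883, 0.47, 0.001, 0.0]
wrist_force: [-0.4, 0.2, 0.6]
grip_width: 0.05
finger_force: 0.0
```

```bash
python3 d.py .451 .0532 .0253
```

```text
t 15.15 tcp [0.4518 0.0532 0.0273] yawy -33.9 F [-0.4  0.2  0.6] w 0.05 j [-0.13  0.67  2.    0.    0.46  0.46]
tool delta [-0.0004 -0.0007  0.002 ]
```

jog_arm --plan '[[[0,0,0,0,0],[0,0,0,0,0],[0,0,0,0,0],[0,0,0,0,0],[0,0,0,0,0],[0,0,0,0,0],[0,0,0,0,0]]]' --grip_force 20

```text
t: 15.85
tool_pos: [0.451, 0.0531, 0.0272]
tool_rot: [0.883, 0.47, 0.0, 0.0]
wrist_force: [-1.0, 0.3, 3.7]
grip_width: 0.0188
finger_force: 20.0
```

```bash
python3 d.py
```

```text
t 15.85 tcp [0.451  0.0531 0.0272] yawy -33.9 F [-1.   0.3  3.7] w 0.0188 j [-0.13  0.67  2.   -0.    0.46  0.46]
```

jog_arm --plan '[[[0,0,0,-0.03,0],[0,0,0,-0.045,0],[0,0,0,-0.045,0],[0,0.0319,0.0186,0,0],[0,0.0319,0.0186,0,0],[0,0.0319,0.0186,0,0],[0,0.0319,0.0186,0,0],[0,0,0,0,0],[0,0,0,0,0]]]'

```text
t: 16.75
tool_pos: [0.583, 0.1178, 0.1459]
tool_rot: [0.882, 0.47, -0.001, -0.001]
wrist_force: [-1.2, -0.2, -1.5]
grip_width: 0.0184
finger_force: 20.0
```

```bash
python3 d.py .584 .1178 .0352
python3 - <<'E'
from h import *
w=cap('wrist'); o=robot.observe()['tool_pos']; print(o, proj(w,o+[0,0,-.0272+.036]))
u,v=map(int,proj(w,o+[0,0,.009])); p=w['pixels'][v-40:v+40,u-50:u+50]; g=cv2.cvtColor(p,cv2.COLOR_RGB2GRAY)
q=g[25:55,35:65].astype(float); wt=np.clip(45-q,0,None); Y,X=np.mgrid[25:55,35:65]; b=((wt*X).sum()/wt.sum()+u-50,(wt*Y).sum()/wt.sum()+v-40); print(b,q.min(),ray(w,*b,o[2]+.009))
m=cv2.inRange(cv2.cvtColor(w['pixels'],cv2.COLOR_RGB2HSV),(8,140,60),(22,255,255))
for r in range(20,235,12):
    c=np.where(m[r,280:360])[0]+280
    if len(c)>4: print(r,c.min(),c.max(),ray(w,c.min(),r,.026)[:2].round(4),ray(w,c.max()+1,r,.026)[:2].round(4))
E
```

```text
t 16.75 tcp [0.583  0.1178 0.1459] yawy -33.9 F [-1.2 -0.2 -1.5] w 0.0184 j [ 0.01  0.58  1.58 -0.    0.98  0.6 ]
tool delta [0.0007 0.0011 0.1107]
[0.58194461 0.11747676 0.14587153] [313.9589993  261.02590383]
(np.float64(298.0), np.float64(260.3333333333333)) 43.0 [0.57497781 0.12277311 0.15487153]
80 293 317 [0.6248 0.2149] [0.6425 0.2029]
92 292 344 [0.6185 0.2074] [0.6564 0.1819]
104 292 343 [0.6128 0.1994] [0.6504 0.1741]
116 292 343 [0.607  0.1911] [0.645  0.1656]
128 293 342 [0.6018 0.1822] [0.6387 0.1574]
140 293 342 [0.5958 0.1736] [0.6331 0.1485]
152 293 342 [0.5896 0.1648] [0.6273 0.1395]
164 293 341 [0.5833 0.1558] [0.6207 0.1307]
176 293 340 [0.5768 0.1467] [0.6139 0.1218]
188 294 340 [0.571  0.1368] [0.6077 0.1121]
200 294 340 [0.5643 0.1271] [0.6014 0.1023]
212 294 339 [0.5574 0.1173] [0.5941 0.0927]
224 293 339 [0.5495 0.1078] [0.5875 0.0823]
```

jog_arm --plan '[[[0,0.0005,0.0008,0.03,0],[0,0,0,0.03,0],[0,0,0,0.025,0],[0,0,0,0.01,0],[0,0,0,0,0],[0,0,0,0,0]]]'

```text
t: 17.4
tool_pos: [0.5848, 0.1173, 0.0527]
tool_rot: [0.883, 0.47, 0.0, 0.0]
wrist_force: [-0.3, 1.0, -0.5]
grip_width: 0.0189
finger_force: 20.0
```

```bash
python3 d.py .584 .1178 .0352
```

```text
t 17.4 tcp [0.5848 0.1173 0.0527] yawy -33.9 F [-0.3  1.  -0.5] w 0.0189 j [0.01 0.72 1.63 0.   0.79 0.6 ]
tool delta [ 0.     -0.001   0.0175]
```

jog_arm --plan '[[[0,0,0,0.005,0],[0,0,0,0.004,0],[0,0,0,0,0],[0,0,0,0,0]]]'

```text
t: 17.8
tool_pos: [0.5847, 0.1175, 0.0432]
tool_rot: [0.883, 0.47, 0.0, 0.0]
wrist_force: [-0.5, -0.6, -1.7]
grip_width: 0.0192
finger_force: 20.0
```

```bash
python3 d.py .584 .1178 .0352
```

```text
t 17.8 tcp [0.5847 0.1175 0.0432] yawy -33.9 F [-0.5 -0.6 -1.7] w 0.0192 j [0.01 0.74 1.63 0.   0.77 0.6 ]
tool delta [-0.0002 -0.0007  0.008 ]
```

jog_arm --plan '[[[0,0,-0.0005,0.003,0],[0,0,0,0.003,0],[0,0,0,0,0]]]'

```text
t: 18.1
tool_pos: [0.5838, 0.1178, 0.0364]
tool_rot: [0.883, 0.47, -0.0, -0.0]
wrist_force: [-0.4, 0.1, -1.2]
grip_width: 0.0191
finger_force: 20.0
```

jog_arm --plan '[[[0,0,0,0.001,0],[0,0,0,0,0]]]'

```text
t: 18.3
tool_pos: [0.5842, 0.1178, 0.0358]
tool_rot: [0.883, 0.47, -0.0, -0.0]
wrist_force: [0.2, -0.3, -1.9]
grip_width: 0.0188
finger_force: 20.0
```

jog_arm --plan '[[[0,0,0,0.001,0],[0,0,0,0,0]]]'

```text
t: 18.5
tool_pos: [0.5844, 0.1178, 0.0353]
tool_rot: [0.883, 0.47, 0.0, 0.0]
wrist_force: [-0.7, -0.0, 1.0]
grip_width: 0.0188
finger_force: 20.0
```

jog_arm --plan '[[[0,0,0,0.0006,0],[0,0,0,0,0]]]'

```text
t: 18.7
tool_pos: [0.5844, 0.1178, 0.0353]
tool_rot: [0.883, 0.47, 0.0, 0.0]
wrist_force: [-2.0, -0.0, 5.4]
grip_width: 0.0188
finger_force: 20.0
```

jog_arm --plan '[[[0.045,0,0,0,0],[0.045,0,0,0,0],[0.045,0,0,0,0],[0.045,0,0,0,0],[0.045,0,0,-0.02,0],[0.045,0,0,-0.045,0],[0.045,0,0,-0.045,0],[0.045,0,0,-0.015,0],[0.045,0,0,0,0]]]'

```text
t: 19.6
tool_pos: [0.5864, 0.1179, 0.1625]
tool_rot: [0.883, 0.47, 0.003, 0.002]
wrist_force: [-0.3, -0.4, 0.0]
grip_width: 0.0448
finger_force: 0.0
```

jog_arm --plan '[[[0.05,-0.0139,-0.0384,0,0],[0.05,-0.0139,-0.0384,0,0],[0.05,-0.0139,-0.0384,0,0],[0.05,-0.0139,-0.0384,0,0],[0.05,0,0,0,0],[0.05,0,0,0,0],[0.05,0,0,0,0]]]'

```text
t: 20.3
tool_pos: [0.4269, 0.1573, 0.1589]
tool_rot: [0.883, 0.47, 0.0, 0.0]
wrist_force: [1.0, 0.3, -0.5]
grip_width: 0.0501
finger_force: 0.0
```

```bash
python3 bore.py .4255 .157; python3 d.py .4255 .157 .0265
```

```text
pred [314.36778227 197.75526879] bbox (302, 176, 27, 31) bore (np.float64(314.8076923076923), np.float64(194.89250493096648)) [0.42743739 0.159116   0.036     ]
t 20.35 tcp [0.4273 0.1572 0.159 ] yawy -33.9 F [0.3 0.5 0.7] w 0.05 j [ 0.11  0.41  1.91 -0.    0.82  0.7 ]
tool delta [-0.0012 -0.0014  0.1325]
```

View pics/z.png

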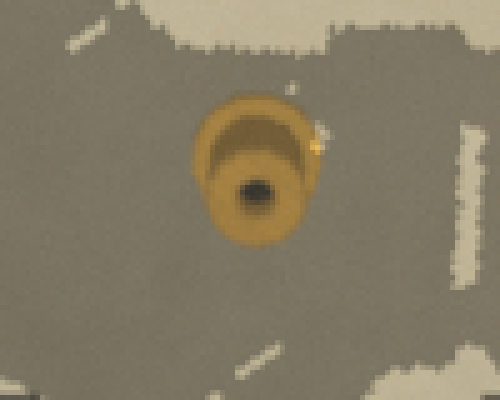

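Bush b's bore is at full-frame (315.4,195.4), giving about (0.427, 0.158). I'll pick it up.

jog_arm --plan '[[[0.05,0.0009,-0.0004,0.04,0],[0.05,0,0,0.04,0],[0.05,0,0,0.03,0],[0.05,0,0,0.018,0],[0.05,0,0,0.0045,0],[0.05,0,0,0,0],[0.05,0,0,0,0]]]'

```text
t: 21.05
tool_pos: [0.427, 0.1583, 0.0273]
tool_rot: [0.883, 0.47, 0.001, 0.0]
wrist_force: [-0.8, 0.4, -0.4]
grip_width: 0.0502
finger_force: 0.0
```

```bash
python3 d.py .427 .1583 .0265
```

```text
t 21.05 tcp [0.427  0.1583 0.0273] yawy -33.9 F [-0.8  0.4 -0.4] w 0.0502 j [0.11 0.67 2.   0.   0.47 0.7 ]
tool delta [-0.     -0.      0.0008]
```

jog_arm --plan '[[[0,0,0,0,0],[0,0,0,0,0],[0,0,0,0,0],[0,0,0,0,0],[0,0,0,0,0],[0,0,0,0,0],[0,0,0,0,0]]]' --grip_force 20

```text
t: 21.75
tool_pos: [0.4262, 0.1583, 0.0271]
tool_rot: [0.883, 0.47, 0.0, 0.0]
wrist_force: [-0.2, -0.0, 3.8]
grip_width: 0.0191
finger_force: 20.0
```

```bash
python3 d.py .6293 .1838 .15
```

```text
t 21.75 tcp [0.4262 0.1583 0.0271] yawy -33.9 F [-0.2 -0.   3.8] w 0.0191 j [ 0.11  0.67  2.   -0.    0.46  0.7 ]
tool delta [ 0.1345  0.1544 -0.1228]
```

jog_arm --plan '[[[0,0,0,-0.03,0],[0,0,0,-0.045,0],[0,0,0,-0.045,0],[0,0.0269,0.0309,0,0],[0,0.0269,0.0309,0,0],[0,0.0269,0.0309,0,0],[0,0.0269,0.0309,0,0],[0,0.0269,0.0309,0,0],[0,0,0,0,0],[0,0,0,0,0]]]'

```text
t: 22.75
tool_pos: [0.6285, 0.1836, 0.1456]
tool_rot: [0.883, 0.47, -0.001, -0.001]
wrist_force: [-1.6, 0.6, -0.8]
grip_width: 0.019
finger_force: 20.0
```

```bash
python3 d.py .6293 .1838 .0352
```

```text
t 22.75 tcp [0.6285 0.1836 0.1456] yawy -33.9 F [-1.6  0.6 -0.8] w 0.019 j [0.11 0.66 1.42 0.   1.07 0.71]
tool delta [0.0008 0.0008 0.1104]
```

jog_arm --plan '[[[0,0.0004,0.0005,0.03,0],[0,0,0,0.03,0],[0,0,0,0.025,0],[0,0,0,0.01,0],[0,0,0,0,0],[0,0,0,0,0]]]'

```text
t: 23.35
tool_pos: [0.6298, 0.1839, 0.0527]
tool_rot: [0.883, 0.47, 0.0, 0.0]
wrist_force: [-0.3, 0.2, -0.2]
grip_width: 0.019
finger_force: 20.0
```

jog_arm --plan '[[[0,0,0,0.005,0],[0,0,0,0.004,0],[0,0,0,0,0],[0,0,0,0,0]]]'

```text
t: 23.75
tool_pos: [0.6299, 0.1838, 0.0431]
tool_rot: [0.883, 0.47, 0.0, 0.0]
wrist_force: [-0.1, -0.0, -0.7]
grip_width: 0.0189
finger_force: 20.0
```

```bash
python3 d.py .6293 .1838 .0352
```

```text
t 23.75 tcp [0.6299 0.1838 0.0431] yawy -33.9 F [-0.1 -0.  -0.7] w 0.0189 j [0.11 0.79 1.47 0.   0.88 0.71]
tool delta [-0.0003 -0.0005  0.0079]
```

jog_arm --plan '[[[0,0,0,0.003,0],[0,0,0,0.003,0],[0,0,0,0,0]]]'

```text
t: 24.05
tool_pos: [0.6294, 0.1837, 0.0363]
tool_rot: [0.883, 0.47, -0.001, -0.0]
wrist_force: [-0.9, -0.2, -1.2]
grip_width: 0.0188
finger_force: 20.0
```

jog_arm --plan '[[[0,0,0,0.001,0],[0,0,0,0,0]]]'

```text
t: 24.25
tool_pos: [0.6298, 0.1837, 0.0357]
tool_rot: [0.883, 0.47, -0.0, -0.0]
wrist_force: [-0.3, 0.0, -1.2]
grip_width: 0.0191
finger_force: 20.0
```

jog_arm --plan '[[[0,0,0,0.001,0],[0,0,0,0,0]]]'

```text
t: 24.45
tool_pos: [0.6301, 0.1838, 0.0352]
tool_rot: [0.883, 0.47, 0.0, 0.0]
wrist_force: [0.5, 0.2, 1.0]
grip_width: 0.0191
finger_force: 20.0
```

jog_arm --plan '[[[0,0,0,0.0006,0],[0,0,0,0,0]]]'

```text
t: 24.65
tool_pos: [0.6303, 0.1838, 0.0351]
tool_rot: [0.883, 0.47, 0.0, 0.0]
wrist_force: [-0.6, -0.3, 4.0]
grip_width: 0.0193
finger_force: 20.0
```

Contact is felt, so I'll release, lift and back off to look.

jog_arm --plan '[[[0.045,0,0,0,0],[0.045,0,0,0,0],[0.045,0,0,0,0],[0.045,0,0,0,0],[0.045,0,0,-0.02,0],[0.045,0,0,-0.045,0],[0.045,0,0,-0.045,0],[0.045,0,0,-0.015,0],[0.045,0,0,0,0]]]'

```text
t: 25.55
tool_pos: [0.6318, 0.1841, 0.1624]
tool_rot: [0.883, 0.47, 0.003, 0.001]
wrist_force: [0.3, 0.1, 0.1]
grip_width: 0.045
finger_force: 0.0
```

jog_arm --plan '[[[0.045,-0.045,0,0,0],[0.045,-0.045,0,0,0],[0.045,-0.045,0,0,0],[0.045,0,0,0,0],[0.045,0,0,0,0],[0.045,0,0,0,0]]]'

```text
t: 26.15
tool_pos: [0.5547, 0.0722, 0.1582]
tool_rot: [0.883, 0.47, -0.0, -0.0]
wrist_force: [-0.0, 1.6, 0.2]
grip_width: 0.0449
finger_force: 0.0
```

```bash
python3 - <<'E'
from h import *
w=cap('wrist')['pixels'];s=cap('side');t=cap('top')['pixels']
h=cv2.cvtColor(t,cv2.COLOR_RGB2HSV)[245:262,400:415];ys,xs=np.where(cv2.inRange(h,(0,150,90),(8,255,255)));print('handle px',xs.mean()+400,ys.mean()+245)
cv2.imwrite('pics/end.png',np.hstack([cv2.resize(w[0:240,220:420],(500,600)),cv2.resize(s['pixels'][230:310,230:320],(300,600))])[:,:,::-1])
E
```

```text
handle px 407.258064516129 253.6451612903226
```

View pics/end.png

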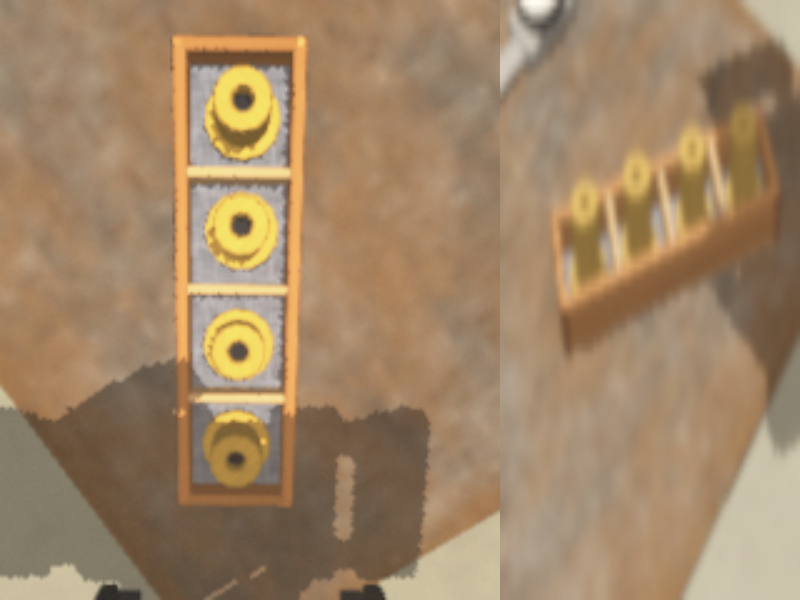

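All four bushes stand upright and centred, one per cell, at about (240,110), (240,230), (238,345) and (235,450) in the left panel. The lever handle is at its home pixel and the gripper is clear, so I'm handing in.

```bash
python3 -c "
from h import *
print(finish_job())"
```

```text
the job is handed in; nothing more can be done
None
```

I handed the job in at about 26 s, before seeing any verdict: the lever was swung to its stop and sprang back home, and the last pictures show all three bushes upright, one per cell, with bush d still in place.

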